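Index the cast turntable on to its next hole

ROBOT

A 6-joint arm with a two-finger parallel gripper is mounted at the origin on a cart in front of the work surface, level with it; the furniture and walls round the work are solid. World frame = base frame: x ahead of the robot, y to its left, z up, the work surface at z = 0. Lengths are in m, angles in rad, forces in N, time in s.
With the tool pointing down it reaches from about 0.3 to 0.875 m from the base axis. Payload 6.4 kg.
Tool frame: the origin (TCP) lies between the finger pads; the fingertips stand 19 mm ahead of it and the grasp point (between the pads) is the TCP (ctrl.tips_ahead is the z of the fingertips in the tool frame, in m); z points along the fingers, y is the line along which they close (so a half turn about z gives the same grasp; the last joint's range is limited). The gripper opens to 85 mm and grips with 20 to 120 N. Pads are 22 mm wide; open, the fingers measure 114 mm over their backs; the gripper's body (76 mm by 85 mm) begins 54 mm behind the grasp point. The pads swing forward as they close: fully open they stand 13 mm farther back than shut.
Start: joints at [1.028, 0.181, 1.607, -0, 1.354, -0.206], TCP at [0.19, 0.543, 0.25] pointing down, gripper open.
Joint ranges: [-2.99, 2.99], [-0.89, 2.07], [0.3, 2.58], [-1.14, 4.28], [0, 2.63], [-3.12, 3.12]. Speed limits (rad/s): [2.57, 2.57, 3.01, 3.14, 3.14, 3.14].

INTERFACE

Orientations are given as a unit quaternion [w, x, y, z].
In Python, from bench import readout, vision, ctrl gives the robot as it stands.
- The arm moves only by the tool play_rows, never from a script. Its arguments are lists of equal length, an entry for each row: "xyz": the shift along the tool's x, y, z in mm, a list of three; "rot": the turn, a rotation vector about the tool's x, y, z in rad, a list of three; "grip": the opening, from 0 (shut) to 1 (fully open). In form: {"xyz": [[x, y, z], ...], "rot": [[rx, ry, rz], ...], "grip": [grip, ...]}. A call has exactly 10 rows; each row is the pose to reach, as a shift and turn from the pose commanded when the call began, along the tool's axes at that moment; what a row does not reach only later rows make up. A row lasts 1/8 s, in which the tool goes at most 62.5 mm and 10.7 degrees, less where a joint would pass 70% of its speed; a pose out of reach is approached as far as the arm can. A call with a gripper value outside its range is refused whole. The fingers move at their own pace and stop on an object; the grip force is fixed at half the most. Time passes only in rows, so rows that repeat a pose let the fingers close, or fill a call up. It gives the time, the measured TCP pose, the force, the opening and the grip force at its end, in the units of the state.
- readout.get_obs(): the state, without advancing time (a new reading comes with each control period).
- vision.camera(name): name is "scene" or "top" or "wrist"; returns a dict with "color" (400x640x3 uint8, red, green, blue), "depth" (400x640 float32, m along the optical axis (not along the pixel's ray), 0 where there is no reading), "camera_matrix" (3x3 intrinsics, pixels), "extrinsics" (4x4, takes a point from camera to world coordinates); the wrist camera has in their place "hand_eye" (4x4, takes a point from camera to tool coordinates, whose origin is the TCP and whose axes are the flange's). Camera axes: x right, y down, z forward; pixel columns grow to the right and rows downward; lengths in m; the calibration is good to about 2 mm. A picture is of the moment at which its call begins: read the wrist's pose just before it.
- ctrl.hand_in(): hands the job in; it is judged then, once.
The state is a dict: "time_s": time; "q": joint angles; "dq": joint speeds; "joint_efforts": joint torques, N m; "eef_pos": TCP position; "eef_rot": TCP orientation; "wrist_force": force on the tool from outside, world axes, zero at the start; "torque": the same for the moment, N m; "opening": opening from 0.0 (shut) to 1.0 (fully open); "grasp_force": force on a finger pad.
Only numpy, scipy, OpenCV 4.12 (cv2) and the standard library are available. Lean on these libraries where they do the work, as an engineer would, in place of code of your own. Each camera call takes 0.05 s, during which the arm holds its last target. There are 200 camera calls.

TASK

The plaster cast on the indexing turntable has been finished on one side; bring the next side round. With the fingertips, press the black knob of the turntable's index plunger all the way in and, keeping it in, turn the table clockwise (seen from above) just as far as the next hole of the index plate, then let the plunger spring right back up so that the table is locked there. This is a job of pressing and pushing only: pick nothing up, leave the cast standing where it is in the middle of the table, and do not disturb the other things on the bench.

Things in the scene. Friction and masses are not known exactly. Their poses are not given: they have to be found in the camera images.
- turntable: fixed round dark foot, 216 mm across, on the mat (top 2 mm above z = 0), with a flat steel index plate, its upper side 34 mm above the origin. Origin in the middle of the underside, z up; x axis towards the hole where the plunger starts. Eight 14 mm holes 45 degrees (0.785 rad) apart on a circle of 86 mm radius, joined by a narrow ring-shaped slot, a black tick outside each.
- table_axis (a point): point on the vertical turning axis, on the table's upper side, 48 mm above the foot's underside. The table is an aluminium disc 132 mm across with a black rubber facing and a 30 mm wide dark arm (upper side 3 mm lower than this point) that reaches out over the index plate and carries the plunger. It turns with light friction, about 0.05 N m.
- table (a joint): turning angle of the table in rad: 0 in the hole where it starts, growing CLOCKWISE seen from above; 0.785 is the next hole. With the plunger up the table is locked, with about 0.012 rad of play either way.
- plunger_top (a point): centre of the top of the plunger's black knob: flat-topped, round, 28 mm across, 9 mm high, on the table's arm 86 mm from the turning axis, so it travels round with the table; z up. Its top is 24.5 mm above table_axis when up, 15.5 mm when fully in. The cast stays about 35 mm clear of it. A shut fingertip pressing on its top carries it along by friction.
- plunger (a joint): how far the plunger is pressed in, m: 0 up (locked in a hole), 0.009 fully in (stop). Its spring pushes up with 3.5 N when up, 7 N when in. Pressed 7.5 mm or more it frees the table; let go between holes it stays about 7 mm in, its collar sliding beneath the plate, and springs up by itself when a hole comes within about 3 mm: the tapered collar then centres the table.
- cast: grey plaster cast of a lower jaw, 57 x 68 x 32 mm, 0.1 kg, standing loose on the rubber facing in the middle of the table, turned any way; origin in the middle of its underside, z up.
- upper_cast: white plaster cast of an upper jaw, 57 x 68 x 30 mm, standing to the robot's right of the turntable; origin under its middle. Leave it alone.
- orange_arch: salmon-coloured arch cast, 54 x 64 x 36 mm, to the left of the turntable; origin under its middle. Leave it alone.
- bite_splint: clear horseshoe-shaped bite splint, 43 x 64 x 13 mm, near the front edge of the bench; origin under its middle. Leave it alone.
- handpiece: handpiece lying in its low black rest, 28 x 190 x 28 mm, behind the turntable; origin under its middle. Leave it alone.
- bur_block: block of burs, 34 x 66 x 44 mm, farther right; origin under its middle. Leave it alone.
- wax_caliper: wire-like wax caliper lying flat, 48 x 116 x 6 mm, to the left; origin under its middle. Leave it alone.

How it is judged:
On the way, in this order (a step that is already met when the one before it is completed fails the run):
1. a fingertip has pressed the plunger in while the table is still in its first hole (value of joint plunger above 0.006 m and value of joint table below 0.12 rad and contact force between the fingers and plunger above 0.5 N), for 0.1 s.
2. the table has been turned off the hole, clockwise (value of joint table above 0.3 rad).
At the end, for the whole second after the job is handed in: the table stands still in the next hole clockwise (0.785 rad on, within 0.03 rad), the plunger is back up within 1 mm, the cast stands upright on the table within 15 mm of its middle, and no other thing has moved by 20 mm or more (value of joint table between 0.755398 and 0.815398 rad and value of joint plunger below 0.001 m and velocity of joint table between -0.05 and 0.05 rad/s and horizontal distance between cast and table_axis below 0.015 m and z of cast in the frame of table_axis below 0.004 m and angle between cast's own z axis and vertical below 0.1 rad and distance of each of upper_cast, orange_arch, bite_splint, handpiece, bur_block, wax_caliper from where it was at the start of the episode below 0.02 m); the robot touches nothing.
It fails at once if the table was turned the wrong way (value of joint table below -0.12 rad).
It fails at once if the table was turned well past the next hole (by more than 0.3 rad) (value of joint table above 1.0854 rad).
It fails at once if the cast was lifted off the table or tipped (z of cast in the frame of table_axis above 0.01 m or angle between cast's own z axis and vertical above 0.25 rad).
It fails at once if the cast was pushed more than 15 mm from the middle of the table (horizontal distance between cast and table_axis above 0.015 m).
It fails at once if another thing on the bench was moved by more than 20 mm (distance of any of upper_cast, orange_arch, bite_splint, handpiece, bur_block, wax_caliper from where it was at the start of the episode above 0.02 m).
It also fails if it takes over 38 s, if anything falls off the work surface, if the arm or the gripper's body presses on something with over 40 N, if the wrist force passes 120 N, or if a joint passes its speed limit or range.

## Working session

There is one attempt and no reset: what is moved stays moved. The work goes in short steps, Python scripts to look and compute and a tool call to move; the robot and the scene stay as the last step left them, time stands still between calls to the robot, and variables do not carry over. Pictures are saved under pics/ and viewed, at most 10 in all, crops included, and the job is handed in when it is done.

Besides the shell and the picture viewer there is one more tool, called after "Request:" as a command line: name --argument value ..., lists and objects as JSON in quotes. play_rows: Moves the arm, as the interface text tells. Its arguments: {"type":"object","properties":{"xyz":{"type":"array","items":{"type":"array","items":{"type":"number"}}},"rot":{"type":"array","items":{"type":"array","items":{"type":"number"}}},"grip":{"type":"array","items":{"type":"number"}}},"required":["xyz","rot","grip"]}

```bash
mkdir -p pics; python3 - <<'E'
from bench import readout, vision, ctrl
import cv2,numpy as np
o=readout.get_obs(); print({k:np.round(v,4).tolist() for k,v in o.items()}, ctrl.tips_ahead)
for n in ("scene","top"):
    c=vision.camera(n); np.savez(f"pics/{n}0.npz",**c)
    cv2.imwrite(f"pics/{n}0.png",c["color"][...,::-1]); print(n,c["camera_matrix"],c["extrinsics"])
E
```

```text
{'time_s': 0.0, 'q': [1.0277, 0.1815, 1.6081, 0.0, 1.3538, -0.2063], 'dq': [0.0002, 0.0019, 0.0005, -0.0001, 0.0015, 0.0001], 'joint_efforts': [-0.0, -44.4894, -35.1325, -0.0003, 0.0094, -0.0], 'eef_pos': [0.1897, 0.5422, 0.2494], 'eef_rot': [-0.0003, 0.1676, 0.9859, -0.0008], 'wrist_force': [-0.9336, -0.193, 0.6066], 'torque': [-0.0099, -0.0365, 0.0235], 'grasp_force': 0.0, 'opening': 0.9973} 0.019
scene [[444.51683541   0.         312.53576646]
 [  0.         444.51683541 197.75090023]
 [  0.           0.           1.        ]] [[ 0.59242881 -0.43622431  0.67730086 -0.30989351]
 [-0.80561474 -0.32454425  0.49563689 -0.77734433]
 [ 0.00360524 -0.83927313 -0.5436981   0.77039632]
 [ 0.          0.          0.          1.        ]]
top [[397.42654834   0.         320.26296686]
 [  0.         397.42654834 199.88150406]
 [  0.           0.           1.        ]] [[ 1.91699491e-02 -9.96898994e-01  7.63210847e-02  4.59228999e-01]
 [-9.99815574e-01 -1.90259478e-02  2.61350345e-03 -1.41241308e-01]
 [-1.15331798e-03 -7.63571099e-02 -9.97079867e-01  1.27120141e+00]
 [ 0.00000000e+00  0.00000000e+00  0.00000000e+00  1.00000000e+00]]
```

View pics/top0.png

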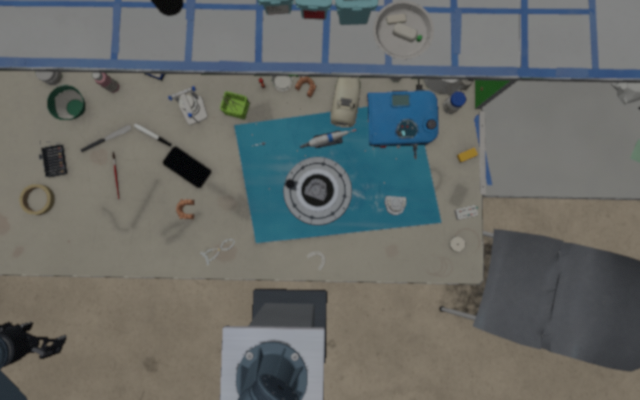

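View pics/scene0.png

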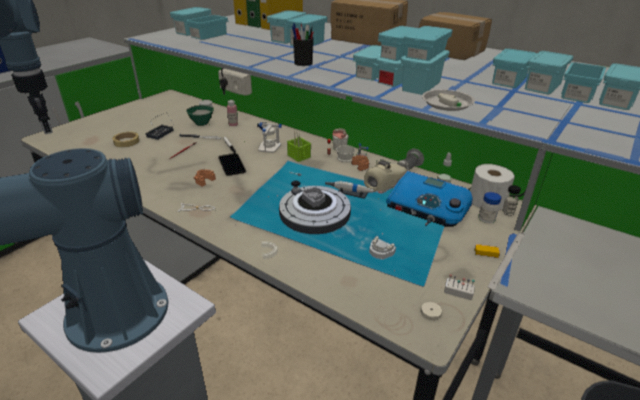

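The top view shows the turntable at about (318,190), with its knob on the left at (291,184). In the scene view they are at about (315,208) and (296,187). I'll enlarge both.

```bash
python3 - <<'E'
import cv2,numpy as np
t=cv2.imread("pics/top0.png")[145:235,270:370]; s=cv2.imread("pics/scene0.png")[165:245,265:365]
r=lambda a:cv2.resize(a,None,fx=6,fy=6,interpolation=cv2.INTER_CUBIC)
cv2.imwrite("pics/c_top.png",r(t)); cv2.imwrite("pics/c_scene.png",r(s))
E
```

```text
(no output)
```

View pics/c_top.png

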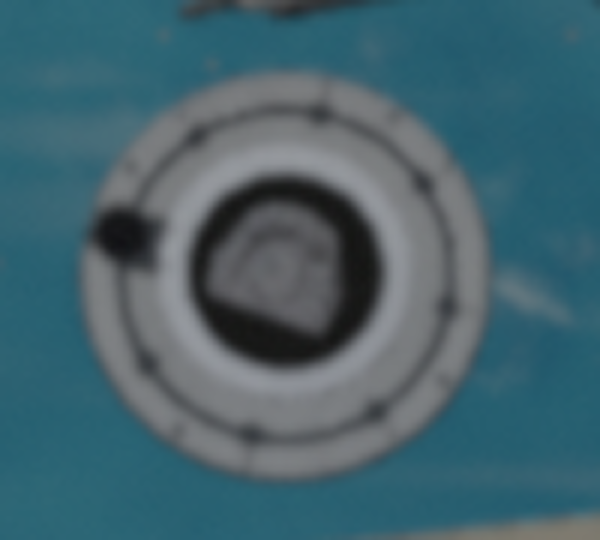

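View pics/c_scene.png

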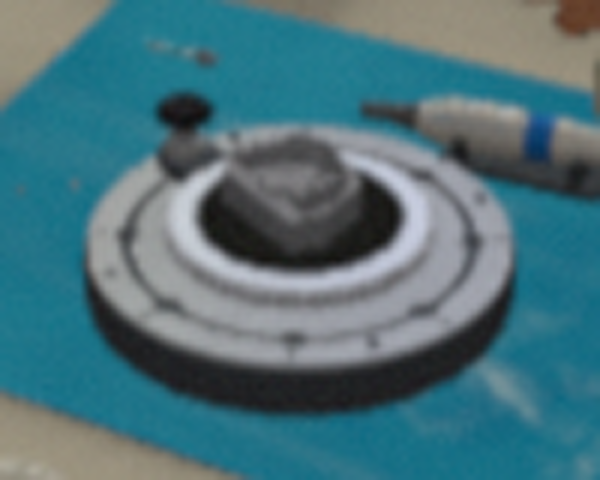

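In the top crop the knob is at (122,230), and seven holes of the index circle are visible. In the scene crop the knob top is at about (185,105). I'll triangulate the knob and fit the hole circle in both views.

```bash
cat > h.py <<'E'
import cv2,numpy as np
from scipy.optimize import least_squares
C={n:dict(np.load(f"pics/{n}0.npz")) for n in("top","scene")}
off={"top":(270,145),"scene":(265,165)}
def px(n,p): return (np.atleast_2d(p)+.5)/6-.5+np.array(off[n])
def ray(n,p):
    c=C[n]; d=np.c_[p,np.ones(len(p))]@np.linalg.inv(c["camera_matrix"]).T@c["extrinsics"][:3,:3].T
    return c["extrinsics"][:3,3],d
def plane(n,p,z):
    o,d=ray(n,p); return o+d*((z-o[2])/d[:,2])[:,None]
def P(n): return C[n]["camera_matrix"]@np.linalg.inv(C[n]["extrinsics"])[:3]
E
python3 - <<'E'
from h import *
H={"top":[(197,134),(320,115),(424,184),(448,303),(376,410),(251,434),(148,366)],
"scene":[(127,235),(166,303),(293,341),(422,311),(473,243),(422,176)]}
for n in H:
    w=plane(n,px(n,H[n]),.036)[:,:2]
    r=least_squares(lambda x:np.hypot(*(w-x[:2]).T)-x[2],[.5,-.1,.086]); c=r.x[:2]
    a=np.degrees(np.arctan2(*(w-c).T[::-1]))
    print(n,r.x, "ang mod45",np.round(a%45,1))
k={n:px(n,p) for n,p in {"top":(122,230),"scene":(185,106)}.items()}
X=cv2.triangulatePoints(P("top"),P("scene"),k["top"].T,k["scene"].T); print("knob",(X[:3]/X[3]).T)
for n in k: print(n,plane(n,k[n],.0745))
# depth
for n in k:
    u,v=k[n][0].round().astype(int); d=C[n]["depth"][v-1:v+2,u-1:u+2]; o,r=ray(n,k[n]); print(n,d, o+r*np.median(d))
E
```

```text
top [ 0.58431786 -0.12746821  0.08586112] ang mod45 [33.3 33.7 33.8 35.6 34.6 34.3 35.4]
scene [ 0.57962988 -0.13382312  0.08553692] ang mod45 [34.6 32.4 34.1 34.5 33.9 33.9]
knob [[ 0.60132111 -0.04505302  0.07013753]]
top [[ 0.60062192 -0.04518006  0.0745    ]]
scene [[ 0.59579369 -0.0497895   0.0745    ]]
top [[1.2060356 1.2020979 1.2040628]
 [1.2099506 1.197627  1.2011034]
 [1.2014042 1.2043198 1.2036936]] [[ 0.60055669 -0.04522438  0.07505209]]
scene [[1.3628445 1.3623031 1.3675206]
 [1.3562016 1.358711  1.3594213]
 [1.3524839 1.3543184 1.3515822]] [[ 0.60003138 -0.04638529  0.07124392]]
```

Request:
play_rows --xyz '[[-50, -36, 0], [-100, -72, 0], [-150, -109, 0], [-200, -145, 0], [-250, -181, 0], [-300, -217, 0], [-350, -254, 0], [-400, -290, 0], [-450, -326, 0], [-500, -362, 0]]' --rot '[[0, 0, 0], [0, 0, 0], [0, 0, 0], [0, 0, 0], [0, 0, 0], [0, 0, 0], [0, 0, 0], [0, 0, 0], [0, 0, 0], [0, 0, 0]]' --grip '[0, 0, 0, 0, 0, 0, 0, 0, 0, 0]'

```text
time_s: 1.35
eef_pos: [0.543, 0.034, 0.25]
eef_rot: [-0.0, 0.168, 0.986, 0.0]
wrist_force: [0.4, 0.5, 0.5]
opening: -0.001
grasp_force: 0.0
```

Request:
play_rows --xyz '[[-30, -20, 10], [-60, -40, 25], [-79, -58, 40], [-79, -58, 50], [-79, -58, 50], [-79, -58, 50], [-79, -58, 50], [-79, -58, 50], [-79, -58, 50], [-79, -58, 50]]' --rot '[[0, 0, 0], [0, 0, 0], [0, 0, 0], [0, 0, 0], [0, 0, 0], [0, 0, 0], [0, 0, 0], [0, 0, 0], [0, 0, 0], [0, 0, 0]]' --grip '[0, 0, 0, 0, 0, 0, 0, 0, 0, 0]'

```text
time_s: 2.6
eef_pos: [0.5977, -0.045, 0.2004]
eef_rot: [0.0, 0.168, 0.986, -0.0]
wrist_force: [0.1, 0.7, 0.4]
opening: 0.002
grasp_force: 0.0
```

```bash
python3 - <<'E'
from bench import readout, vision
import cv2,numpy as np
o=readout.get_obs(); c=vision.camera("wrist")
np.savez("pics/w1.npz",pos=o["eef_pos"],rot=o["eef_rot"],**c); cv2.imwrite("pics/w1.png",c["color"][...,::-1])
print({k:np.round(o[k],4).tolist() for k in("time_s","q","eef_pos","eef_rot","wrist_force","opening")}); print(c["hand_eye"],c["camera_matrix"])
E
```

```text
{'time_s': 2.6, 'q': [-0.273, 0.2811, 1.5904, -0.0, 1.2698, -1.507], 'eef_pos': [0.5977, -0.045, 0.2004], 'eef_rot': [0.0001, 0.1676, 0.9859, -0.0], 'wrist_force': [0.0947, 0.7285, 0.3584], 'opening': 0.0023}
[[-4.89642657e-04 -9.49570489e-01 -3.13553261e-01  8.05220910e-02]
 [ 9.99999868e-01 -4.16971835e-04 -2.98827840e-04  6.27791168e-05]
 [ 1.53015220e-04 -3.13553366e-01  9.49570568e-01 -1.22946968e-01]
 [ 0.00000000e+00  0.00000000e+00  0.00000000e+00  1.00000000e+00]] [[344.33679109   0.         319.83688492]
 [  0.         344.33679109 198.31788876]
 [  0.           0.           1.        ]]
```

View pics/w1.png

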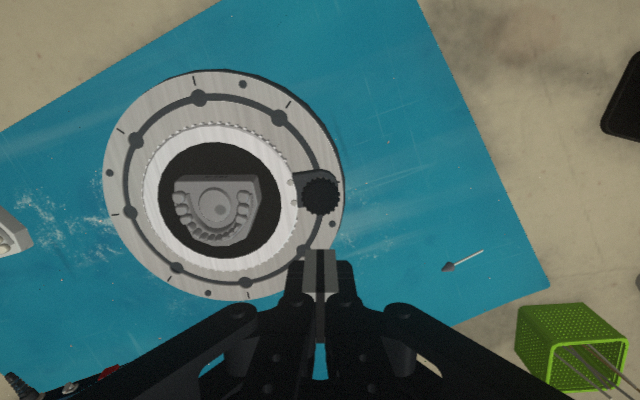

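The wrist view shows the knob top at about (321,195). Plate holes are at (199,98), (279,118), (137,140), (130,212), (177,267) and (245,282).

```bash
cat >> h.py <<'E'
from scipy.spatial.transform import Rotation as R
def loadw(f):
    c=dict(np.load(f)); T=np.eye(4); q=c["rot"]; T[:3,:3]=R.from_quat([q[1],q[2],q[3],q[0]]).as_matrix(); T[:3,3]=c["pos"]
    c["extrinsics"]=T@c["hand_eye"]; return c
E
python3 - <<'E'
from h import *
C["w"]=loadw("pics/w1.npz")
h=np.array([(199,98),(279,118),(137,140),(130,212),(177,267),(245,282)],float)
w=plane("w",h,.036)[:,:2]
r=least_squares(lambda x:np.hypot(*(w-x[:2]).T)-x[2],[.5,-.1,.086]); c=r.x[:2]
a=np.degrees(np.arctan2(*(w-c).T[::-1])); print(r.x,np.round(a%45,1))
k=np.array([[321,195.]])
K=plane("w",k,.0745)[0]; print("knob",K, np.hypot(*(K[:2]-c)),np.degrees(np.arctan2(*(K[:2]-c)[::-1])))
for n,p in {"top":(122,230),"scene":(185,106)}.items():
    X=cv2.triangulatePoints(P(n),P("w"),px(n,p).T,k.T); print("tri",n,(X[:3]/X[3]).T)
d=C["w"]["depth"]; o,rr=ray("w",k); print("depth",o+rr*np.median(d[191:200,316:326]))
o,rr=ray("w",h[:1]+[[-8,-10]]); print("plate",o+rr*np.median(d[86:90,189:193]))
E
```

```text
[ 0.5831701  -0.12902023  0.08534852] [34.3 34.2 34.  34.5 34.3 34.1]
knob [ 0.5970696  -0.04385344  0.0745    ] 0.08629356022999335 80.73086472733694
tri top [[ 0.60170597 -0.04459397  0.06134632]]
tri scene [[ 0.59966307 -0.04540616  0.07064075]]
depth [[ 0.59739504 -0.04396369  0.07342547]]
plate [[ 0.49022152 -0.11600056  0.03555639]]
```

The knob is at about (0.599, -0.0445, 0.074), 86 mm from the axis at (0.583, -0.129) and at 79.3°. Those match the given sizes, so I'll descend and press.

Request:
play_rows --xyz '[[-1, 1, 30], [-1, 1, 65], [-1, 1, 90], [-1, 1, 100], [-1, 1, 104], [-1, 1, 107], [-1, 1, 110], [-1, 1, 113], [-1, 1, 113], [-1, 1, 113]]' --rot '[[0, 0, 0], [0, 0, 0], [0, 0, 0], [0, 0, 0], [0, 0, 0], [0, 0, 0], [0, 0, 0], [0, 0, 0], [0, 0, 0], [0, 0, 0]]' --grip '[0, 0, 0, 0, 0, 0, 0, 0, 0, 0]'

```text
time_s: 3.9
eef_pos: [0.5998, -0.0446, 0.0882]
eef_rot: [0.001, 0.168, 0.986, -0.0]
wrist_force: [0.1, -0.1, 5.4]
opening: -0.0
grasp_force: 2.6
```

Request:
play_rows --xyz '[[0, 0, 1], [0, 0, 2], [0, 0, 3], [0, 0, 4], [0, 0, 4.5], [0, 0, 5], [0, 0, 5], [0, 0, 5], [0, 0, 5], [0, 0, 5]]' --rot '[[0, 0, 0], [0, 0, 0], [0, 0, 0], [0, 0, 0], [0, 0, 0], [0, 0, 0], [0, 0, 0], [0, 0, 0], [0, 0, 0], [0, 0, 0]]' --grip '[0, 0, 0, 0, 0, 0, 0, 0, 0, 0]'

```text
time_s: 5.15
eef_pos: [0.6008, -0.0448, 0.0846]
eef_rot: [0.002, 0.168, 0.986, -0.0]
wrist_force: [-0.2, 0.2, 11.6]
opening: 0.0
grasp_force: 6.1
```

Request:
play_rows --xyz '[[-3, 0.3, 1], [-7, 0.8, 1], [-12, 1, 1], [-17, 0.9, 1], [-22, 0.4, 1], [-27, -0.2, 1], [-31.3, -1.1, 1], [-35.7, -2.1, 1], [-40, -3.5, 1], [-44.2, -5, 1]]' --rot '[[0, 0, 0], [0, 0, 0], [0, 0, 0], [0, 0, 0], [0, 0, 0], [0, 0, 0], [0, 0, 0], [0, 0, 0], [0, 0, 0], [0, 0, 0]]' --grip '[0, 0, 0, 0, 0, 0, 0, 0, 0, 0]'

```text
time_s: 6.4
eef_pos: [0.6414, -0.0644, 0.0846]
eef_rot: [0.003, 0.168, 0.986, -0.0]
wrist_force: [-1.9, 0.1, 15.4]
opening: -0.001
grasp_force: 7.7
```

```bash
python3 - <<'E'
from bench import readout, vision
import cv2,numpy as np
o=readout.get_obs(); c=vision.camera("wrist")
np.savez("pics/w2.npz",pos=o["eef_pos"],rot=o["eef_rot"],**c); cv2.imwrite("pics/w2.png",c["color"][...,::-1])
E
```

```text
(no output)
```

View pics/w2.png

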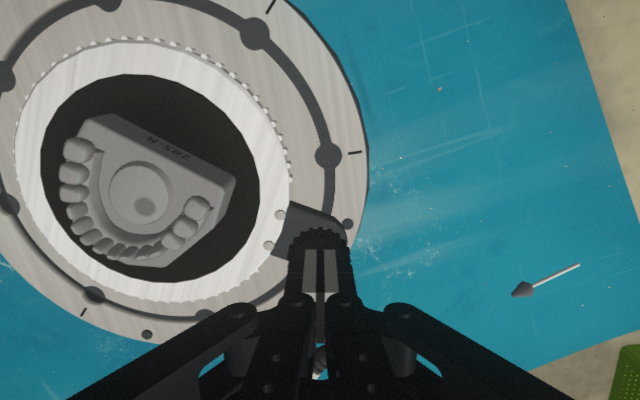

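The knob is still under the fingertips. The table and cast have turned together by about 30° and the cast is centred, so I'll cover the remaining 15°.

Request:
play_rows --xyz '[[-2.8, -1.1, 0], [-5.5, -2.4, 0], [-8.2, -3.7, 0], [-10.8, -5.1, 0], [-13.4, -6.7, 0], [-15.9, -8.3, 0], [-17.8, -9.5, 0], [-19.3, -10.6, 0], [-19.6, -10.8, 0], [-19.6, -10.8, 0]]' --rot '[[0, 0, 0], [0, 0, 0], [0, 0, 0], [0, 0, 0], [0, 0, 0], [0, 0, 0], [0, 0, 0], [0, 0, 0], [0, 0, 0], [0, 0, 0]]' --grip '[0, 0, 0, 0, 0, 0, 0, 0, 0, 0]'

```text
time_s: 7.7
eef_pos: [0.6563, -0.0811, 0.0846]
eef_rot: [0.003, 0.168, 0.986, -0.0]
wrist_force: [-1.2, 0.5, 15.1]
opening: -0.001
grasp_force: 7.1
```

```bash
python3 - <<'E'
from bench import readout, vision
import cv2,numpy as np
o=readout.get_obs(); c=vision.camera("wrist")
np.savez("pics/w3.npz",pos=o["eef_pos"],rot=o["eef_rot"],**c); cv2.imwrite("pics/w3.png",c["color"][...,::-1])
E
```

```text
(no output)
```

View pics/w3.png

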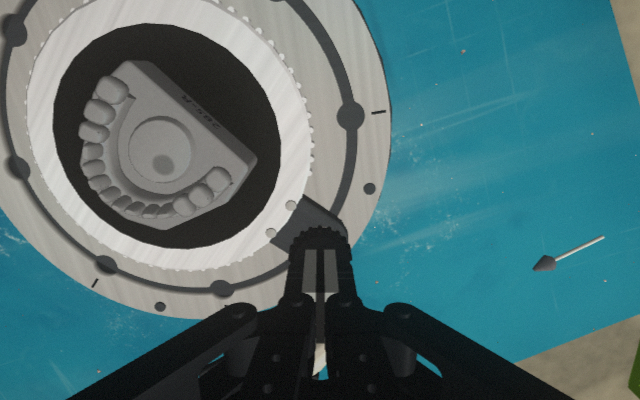

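The arm's two screws are at (291,205) and (271,233). Plate holes are at (350,116), (18,167), (107,264) and (222,289). I'll check the arm's angle against the hole grid before letting go.

```bash
python3 - <<'E'
from h import *
for f,h,s in (("w2",[(255,34),(328,155),(96,294)],[(280,215),(268,246)]),("w3",[(350,116),(18,167),(107,264),(222,289),(14,33)],[(291,205),(271,233)])):
    C["w"]=loadw(f"pics/{f}.npz")
    w=plane("w",np.array(h,float),.036)[:,:2]
    r=least_squares(lambda x:np.hypot(*(w-x[:2]).T)-.086,[.58,-.13]); c=r.x
    a=np.degrees(np.arctan2(*(w-c).T[::-1])); print(f,c,r.fun.round(4),np.round(a%45,1))
    S=plane("w",np.array(s,float),.047)[:,:2]; m=S.mean(0)-c
    print(S-c,np.degrees(np.arctan2(m[1],m[0])), np.hypot(*(S-c).T))
E
```

```text
w2 [ 0.58155096 -0.12946556] [-0.0013  0.0001 -0.0012] [32.9 33.4 36. ]
[[0.03579689 0.05242792]
 [0.04969012 0.04034164]] 47.33948001615677 [0.06348311 0.06400435]
w3 [ 0.58317636 -0.12829707] [-0.0017 -0.0002 -0.0008 -0.0002 -0.0012] [34.1 34.4 34.3 34.  35.4]
[[0.04595297 0.04165902]
 [0.05670747 0.02669539]] 33.65687232591925 [0.0620254 0.0626768]
```

The arm is at about 33.7° and the hole at 34.3°, within the capture range. I'll lift straight up.

Request:
play_rows --xyz '[[0, 0, -2], [0, 0, -4], [0, 0, -6], [0, 0, -9], [0, 0, -12], [0, 0, -20], [0, 0, -45], [0, 0, -80], [0, 0, -115], [0, 0, -120]]' --rot '[[0, 0, 0], [0, 0, 0], [0, 0, 0], [0, 0, 0], [0, 0, 0], [0, 0, 0], [0, 0, 0], [0, 0, 0], [0, 0, 0], [0, 0, 0]]' --grip '[0, 0, 0, 0, 0, 0, 0, 0, 0, 0]'

```text
time_s: 9.0
eef_pos: [0.6551, -0.0807, 0.2043]
eef_rot: [0.002, 0.168, 0.986, -0.0]
wrist_force: [0.6, -0.7, -0.1]
opening: 0.002
grasp_force: 0.0
```

Request:
play_rows --xyz '[[0, 0, 0], [0, 0, 0], [0, 0, 0], [0, 0, 0], [0, 0, 0], [0, 0, 0], [0, 0, 0], [0, 0, 0], [0, 0, 0], [0, 0, 0]]' --rot '[[0, 0, 0], [0, 0, 0], [0, 0, 0], [0, 0, 0], [0, 0, 0], [0, 0, 0], [0, 0, 0], [0, 0, 0], [0, 0, 0], [0, 0, 0]]' --grip '[0, 0, 0, 0, 0, 0, 0, 0, 0, 0]'

```text
time_s: 10.25
eef_pos: [0.654, -0.0804, 0.2013]
eef_rot: [0.0, 0.168, 0.986, -0.0]
wrist_force: [-0.3, 0.1, -0.4]
opening: 0.001
grasp_force: 0.0
```

```bash
python3 - <<'E'
from bench import readout, vision
import cv2,numpy as np
o=readout.get_obs(); c=vision.camera("wrist")
np.savez("pics/w4.npz",pos=o["eef_pos"],rot=o["eef_rot"],**c); cv2.imwrite("pics/w4.png",c["color"][...,::-1])
E
```

```text
(no output)
```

View pics/w4.png

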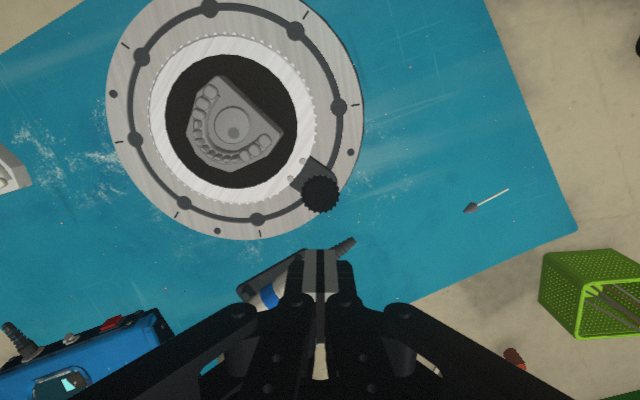

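The wrist view shows the knob at (321,194), in the hole position between (338,107) and (257,219), with the cast centred. I'll check its height and angle.

```bash
python3 - <<'E'
from h import *
for f,h,kp in (("w1",[(199,98),(279,118),(137,140),(130,212),(177,267),(245,282)],(321,195)),("w4",[(209,8),(295,31),(338,107),(142,57),(135,140),(185,204),(257,219)],(321,194))):
    C["w"]=loadw(f"pics/{f}.npz")
    w=plane("w",np.array(h,float),.036)[:,:2]
    r=least_squares(lambda x:np.hypot(*(w-x[:2]).T)-x[2],[.58,-.13,.086]); c=r.x[:2]
    a=np.degrees(np.arctan2(*(w-c).T[::-1]))
    k=np.array([kp],float); K=plane("w",k,.0745)[0,:2]-c
    o,rr=ray("w",k); d=C["w"]["depth"]; z=lambda u,v,s:np.median(d[v-s:v+s,u-s:u+s])
    print(f,c,np.mean(a%45).round(2),"knob",np.hypot(*K),np.degrees(np.arctan2(K[1],K[0])),"z",(o+rr*z(*kp,6))[0,2])
E
```

```text
w1 [ 0.5831701  -0.12902023] 34.23 knob 0.08629356020163388 80.73086473398612 z 0.07366980528972472
w4 [ 0.58365459 -0.12966387] 34.55 knob 0.08567908316121886 36.167751170224705 z 0.0736683919273286
```

The knob is back at its starting height (0.0737 m both times), and the table has turned 44.6°, so it is locked.

```bash
python3 -c "
from bench import ctrl
print(ctrl.hand_in())"
```

```text
the job is handed in; nothing more can be done
None
```

The table is turned clockwise to the next hole and the plunger is back up and locked there: I measured 44.6° of turn and the knob at its starting height. The cast is still standing in the middle, and the job is handed in; hand-in returned no verdict.

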